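# Load the die box and hold its cover at the balance point

### The arm

A 7-joint arm with a two-finger parallel gripper is mounted at the origin on a cart in front of the work surface, level with it; the furniture and walls round the work are solid. World frame = base frame: x ahead of the robot, y to its left, z up, the work surface at z = 0. Lengths are in m, angles in rad, forces in N, time in s.
With the tool pointing down it reaches from about 0.4 to 0.85 m from the base axis. Payload 4.5 kg.
Tool frame: the origin (TCP) lies on the centre line of the jaws, within the pads' length; the fingertips stand 11 mm ahead of it and the grasp point (between the pads) lies 8 mm behind it; z points along the fingers, y is the line along which they close (so a half turn about z gives the same grasp; the last joint's range is limited). The gripper opens to 88 mm and grips with 3 to 60 N. Pads are 18 mm wide; open, the fingers measure 123 mm over their backs; the gripper's body (75 mm by 187 mm) begins 45 mm behind the grasp point.
Start: joints at [-1.297, 0.689, -0.195, 1.565, 0.157, 0.902, -0.215], TCP at [0.148, 0.607, 0.25] pointing down, gripper open.
Joint ranges: [-3.01, 3.01], [-0.46, 2.08], [-1.47, 1.51], [0.13, 2.56], [-1, 4.14], [0.04, 2.09], [-2.66, 2.66]. Speed limits (rad/s): [2.57, 2.57, 3.14, 3.14, 3.14, 3.14, 3.14].

### API

Orientations are given as a unit quaternion [x, y, z, w].
In Python, from plant import * gives the robot as it stands. The module is installed in compiled form; this text tells all that it offers.
- The arm moves only by the tool send_rows, never from a script. Its argument "motion" is a list of rows, each an object of numbers: "x", "y", "z": the shift along the tool's x, y, z in cm; "rx", "ry", "rz": the turn, a rotation vector about the tool's x, y, z in rad; "jaw": the finger opening in cm, from 0 to 8.81. In form: [{"x": .., "y": .., "z": .., "rx": .., "ry": .., "rz": .., "jaw": ..}, ...]. A call has exactly 5 rows; each row shifts and turns the commanded pose from where the row before left it, along the tool's axes as they then stand; what a row does not reach is not made up. A row lasts 1/10 s, in which the tool goes at most 50 mm and 8.59 degrees, less where a joint would pass 70% of its speed; a pose out of reach is approached as far as the arm can. A call is refused whole if a number of a shift passes 5 or a number of a turn 0.15, either way. A call with a gripper value outside its range is refused whole. The fingers move at their own pace and stop on an object; "grip_force" is the grip in N (left out, the last holds). Time passes only in rows, so rows that do not move let the fingers close, or fill a call up. It gives the time, the measured TCP pose, the force, the opening and the grip force at its end, in the units of the state.
- get_state(): the state, without advancing time (a new reading comes with each control period).
- snapshot(name): name is "scene" or "top" or "wrist"; returns a dict with "img" (384x512x3 uint8, red, green, blue), "vertical_fov" (degrees; the focal length in pixels is half the picture's height over the tangent of half this angle, whatever the lens; pixels are square), "cx", "cy" (the principal point, pixels), "extrinsics" (4x4, takes a point from camera to world coordinates). Camera axes: x right, y up, looking along -z (the intrinsics and any distortion apply to the point x, -y, -z); pixel columns grow to the right and rows downward; lengths in m; the calibration is good to about 2 mm. A picture is of the moment at which its call begins. There is no depth.
- finish_job(): hands the job in; it is judged then, once.
The state is a dict: "clock": time; "q": joint angles; "qd": joint speeds; "joint_torque": joint torques, N m; "tool_pos": TCP position; "eef_rot": TCP orientation; "contact_force": force on the tool from outside, world axes, zero at the start; "moment": the same for the moment, N m; "opening": opening from 0.0 (shut) to 1.0 (fully open); "finger_force": force on a finger pad.
Only numpy, scipy, OpenCV 4.12 (cv2) and the standard library are available. Lean on these libraries where they do the work, as an engineer would, in place of code of your own. Each camera call takes 0.05 s, during which the arm holds its last target. There are 200 camera calls.

### The job

Load the die box in order: first set the stepped plug in the left pocket, marked with one dot, and let go of it, then set the cone with the round stem in the right one, marked with two dots, both upright and fully down. Then grip the cover flap by its round bar and swing it up to its balance point, panel upright above its hinge, without letting it go over towards the loaded parts. Finish while still gripping the bar and holding the flap still there, ready for its stay to be fitted; leave the other things on the bench where they are.

Things in the scene. Friction and masses are not known exactly. Their poses are not given: they have to be found in the camera images.
- rack: die box, fixed to the bench: aluminium block 110 (x) x 190 (y) x 24 mm high with two round pockets and, at its far (+x) edge, two uprights 88 mm high (22 x 10 mm, at y = +-88 mm) that carry the cover flap's hinge. Origin at the centre of the block's underside, on the bench top; its y axis runs along the row of pockets and parallel to the hinge, its x axis points from the dots towards the hinge
- pocket_one (a point): centre of the mouth of the pocket marked with one raised dark dot (10 mm across) on the block's front (-x) edge; level with the block's top, 24 mm above the bench, at y = +45 mm on the block (the left one, seen from the robot); pocket 60 mm across, 12 mm deep, flat floor
- pocket_two (a point): centre of the mouth of the pocket marked with two raised dark dots; the same size, at y = -45 mm on the block
- plug_mid (a point): the stepped steel plug (loose, about 0.42 kg), standing upright on the bench: round foot 55 mm across and 21 mm high, above it a round spigot 35 mm across up to 48 mm; this point is on its axis, half-way up (24 mm above its underside). Grasp it by the spigot
- cone_mid (a point): the cone (loose, about 0.22 kg), standing upright on the bench: 49 mm across at its foot, tapering up to 42 mm height, above it a round stem 19 mm across up to 56 mm; this point is on its axis, half-way up (28 mm above its underside). Grasp it by the stem, with the fingertips above the taper (about 43 mm above its underside)
- flap_bar (a point): centre of the grip bar along the free edge of the cover flap: a round bar 12 mm in diameter and 120 mm long, parallel to the hinge and 122 mm from it, held by two 7 mm rods (at +-55 mm along the bar); between the panel's edge and the bar's axis is an open gap of 42 mm. The bar may turn between the fingers, so a gripper pointing down can keep pointing down through the whole swing
- flap_hinge (a point): middle of the cover flap's hinge axis, 64 mm behind (+x of) the block's centre and 76 mm above the bench; the axis is parallel to the block's y axis
- flap (a joint): cover flap angle (rad): steel panel 70 x 160 x 6 mm with the bar, 0.35 kg, free hinge without friction or springs. 0 = lying open on its stop, leaning away from the robot 0.209 rad (12 degrees) above level; grows as it swings up and towards the robot; 1.361 = panel and bar upright above the hinge, which is the balance point; above that it falls towards the robot, over the pockets, to shut (2.9). Let go anywhere below, it falls back to 0
- ring_a: bystander: light grey die ring, 68 mm across, 22 high, lying flat on the bench; origin at the centre of its underside
- ring_b: bystander: dark die ring, 60 mm across, 16 high, lying flat; origin at the centre of its underside
- tape: bystander: roll of tape, 62 mm across, 16 high, lying flat; origin at the centre of its underside
- tin: bystander: round tin, 71 mm across, 34 high; origin at the centre of its underside
- spanner: bystander: double-ended spanner 151 mm long along its y axis, 7 high; origin at the centre of its underside
Mind the look-alikes: they are no part of the job. What is shaped like the part that bears plug_mid but turquoise or yellow is not meant.

How it is judged:
On the way, in this order (a step that is already met when the one before it is completed fails the run):
1. the plug is seated in the one-dot pocket and released, before the cone is in its pocket (horizontal distance between plug_mid and pocket_one below 0.009 m and angle between plug_mid's own z axis and vertical below 0.08 rad and z of plug_mid in the frame of pocket_one below 0.016 m and contact force between the fingers and plug below 0.1 N and contact force between the fingers and cone below 0.1 N and not (horizontal distance between cone_mid and pocket_two below 0.009 m and angle between cone_mid's own z axis and vertical below 0.08 rad and z of cone_mid in the frame of pocket_two below 0.02 m)), for 0.2 s.
2. the cone is seated in the two-dot pocket and released, the plug still seated (horizontal distance between cone_mid and pocket_two below 0.009 m and angle between each of cone_mid, plug_mid's own z axis and vertical below 0.08 rad and z of cone_mid in the frame of pocket_two below 0.02 m and horizontal distance between plug_mid and pocket_one below 0.009 m and z of plug_mid in the frame of pocket_one below 0.016 m and contact force between the fingers and plug below 0.1 N and contact force between the fingers and cone below 0.1 N), for 0.2 s.
3. the flap is gripped and still at its balance point (value of joint flap between 1.271 and 1.451 rad and velocity of joint flap between -0.15 and 0.15 rad/s and contact force between the fingers and flap above 2 N), for 0.3 s.
At the end, for the whole second after the job is handed in: Plug in the one-dot and cone in the two-dot pocket, upright (0.08 rad), fully down (4 mm), within 9 mm of the pocket centre, untouched by the fingers; flap within 0.09 rad of its upright balance point, still (under 0.15 rad/s), gripped by the fingers (over 2 N); bystanders within 30 mm (all of step 2 and all of step 3); the arm keeps its last pose, push and grip.
It fails at once if the flap goes well past its balance point (over 0.3 rad) towards the parts (value of joint flap above 1.661 rad).
It fails at once if the cone is set in its pocket while the plug is not in its own (horizontal distance between cone_mid and pocket_two below 0.009 m and angle between cone_mid's own z axis and vertical below 0.08 rad and z of cone_mid in the frame of pocket_two below 0.02 m and contact force between the fingers and cone below 0.1 N and not (horizontal distance between plug_mid and pocket_one below 0.009 m and angle between plug_mid's own z axis and vertical below 0.08 rad and z of plug_mid in the frame of pocket_one below 0.016 m)).
It fails at once if a bystander (die ring, tape, tin or spanner) is moved more than 30 mm (distance of any of ring_a, ring_b, tape, tin, spanner from where it was at the start of the episode above 0.03 m).
It also fails if it takes over 70 s, if anything falls off the work surface, if the arm or the gripper's body presses on something with over 40 N, if the wrist force passes 120 N, or if a joint passes its speed limit or range.

## Working session

There is one attempt and no reset: what is moved stays moved. The work goes in short steps, Python scripts to look and compute and a tool call to move; the robot and the scene stay as the last step left them, time stands still between calls to the robot, and variables do not carry over. Pictures are saved under pics/ and viewed, at most 10 in all, crops included, and the job is handed in when it is done.

Besides the shell and the picture viewer there is one more tool, called as name(argument=value, ...), one argument or row to a line, values as JSON. send_rows: Moves the arm, as the interface text tells. Its arguments: {"type":"object","properties":{"motion":{"type":"array"},"grip_force":{"type":"number"}},"required":["motion"]}

```bash
mkdir -p pics; cat > h.py <<'E'
from plant import *
import numpy as np, cv2
def snap(n,f):
    s=snapshot(n); cv2.imwrite('pics/'+f,s['img'][:,:,::-1]); np.savez('pics/'+f[:-4],**{k:v for k,v in s.items() if k!='img'},img=s['img']); return s
def K(s):
    f=s['img'].shape[0]/2/np.tan(np.radians(s['vertical_fov'])/2); return f
def at(s,u,v,z):
    f=K(s);E=np.array(s['extrinsics']);d=E[:3,:3]@np.array([(u-s['cx'])/f,-(v-s['cy'])/f,-1]);o=E[:3,3]
    return o+d*(z-o[2])/d[2]
def proj(s,p):
    f=K(s);E=np.array(s['extrinsics']);c=E[:3,:3].T@(np.asarray(p)-E[:3,3]);return s['cx']+f*c[0]/-c[2],s['cy']-f*c[1]/-c[2]
def ld(f): return dict(np.load('pics/'+f+'.npz'))
E
python3 - <<'E'
from h import *
a=snap('top','top.png');b=snap('scene','scene.png')
for s in(a,b): print({k:v for k,v in s.items() if k!='img'})
print(get_state())
for n,s in(('top',a),('scene',b)): cv2.imwrite(f'pics/{n}_b.png',cv2.resize(s['img'][:,:,::-1],(800,600),interpolation=cv2.INTER_CUBIC))
E
```

```text
{'vertical_fov': 43.732560989744314, 'cx': 251.72955912012273, 'cy': 191.58397162182263, 'extrinsics': array([[ 0.01448504,  0.99151023, -0.12921936,  0.3350701 ],
       [-0.9997725 ,  0.01638537,  0.01365517,  0.09754342],
       [ 0.01565655,  0.12899217,  0.99152201,  1.5895933 ],
       [ 0.        ,  0.        ,  0.        ,  1.        ]])}
{'vertical_fov': 42.04346332086015, 'cx': 251.98096973649456, 'cy': 200.15202524531847, 'extrinsics': array([[ 0.56722311,  0.36725098, -0.7371463 , -0.40663572],
       [-0.82318186,  0.22555393, -0.52105379, -0.55099965],
       [-0.02509127,  0.90235921,  0.43025375,  0.63776141],
       [ 0.        ,  0.        ,  0.        ,  1.        ]])}
{'clock': 0.1, 'q': array([-1.29719514,  0.68989795, -0.1945456 ,  1.56619628,  0.15731019,
        0.9024989 , -0.21503566]), 'qd': array([-2.49843103e-04, -1.95549034e-03,  6.88092879e-05, -1.50376559e-03,
        3.91710882e-04,  1.14448199e-03,  5.95548766e-04]), 'joint_torque': array([-2.77329695e-03, -5.28498888e+01, -1.27155863e+00, -1.53837276e+01,
       -5.25867334e-02,  1.99642833e-03,  4.98994518e-05]), 'tool_pos': array([0.14834704, 0.60659595, 0.24900387]), 'eef_rot': array([ 1.19533414e-01,  9.92829853e-01, -8.02483816e-04, -4.25764226e-05]), 'contact_force': array([0.17408286, 0.65380954, 0.19101295]), 'moment': array([-0.01024702, -0.01422222,  0.00768165]), 'finger_force': 0.0, 'opening': 1.0018956682332314}
```

View pics/top_b.png

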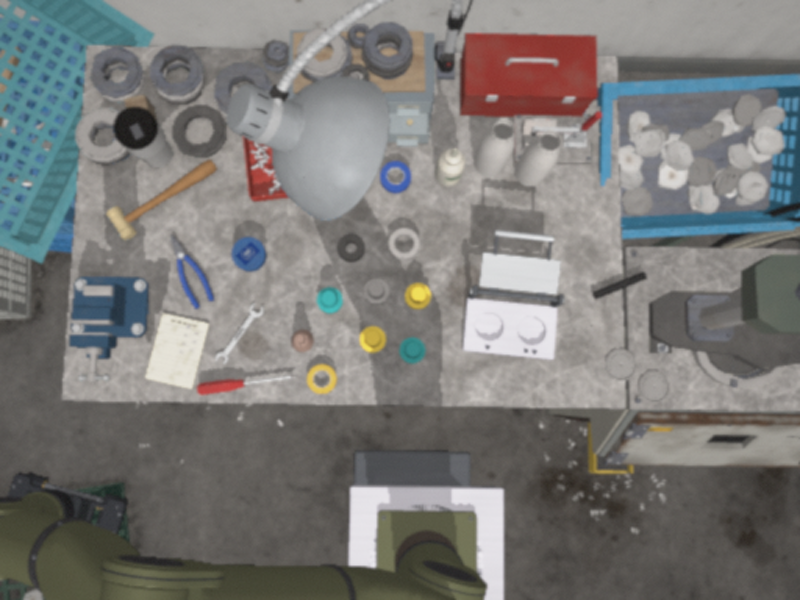

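View pics/scene_b.png

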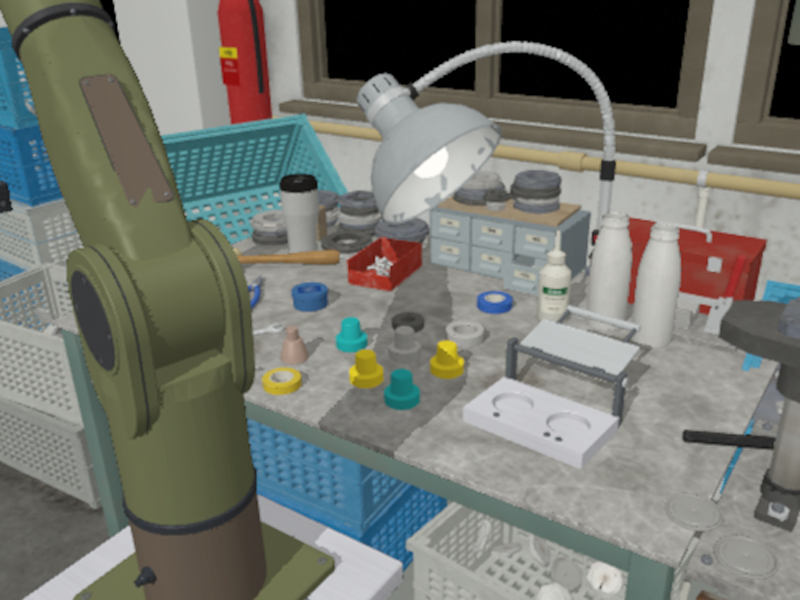

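```bash
python3 - <<'E'
from h import *
a=ld('top')
c=a['img'][145:235,180:370,::-1];cv2.imwrite('pics/topc.png',cv2.resize(c,None,fx=4.2,fy=4.2,interpolation=cv2.INTER_CUBIC))
for n,u,v,z in(('plug',376,288,.045),('plugfoot',376,291,.02),('cone',302,338,.05),('rackFL',466,354,.024),('rackFR',554,358,.024),('pk1',489,326,.018),('pk2',531,330,.018),('bar',525,236,.1),('cy',418,295,.04),('ct',329,299,.04),('y2',372,339,.04),('t2',412,349,.04),('tape',321,379,.016),('ringb',350,248,.016),('ringa',404,243,.022)):
    print(n,at(a,u*.64,v*.64,z).round(3))
E
```

```text
plug [0.56  0.113 0.045]
plugfoot [0.557 0.113 0.02 ]
cone [0.452 0.263 0.05 ]
rackFL [ 0.426 -0.078  0.024]
rackFR [ 0.421 -0.263  0.024]
pk1 [ 0.486 -0.127  0.018]
pk2 [ 0.479 -0.216  0.018]
bar [ 0.664 -0.189  0.1  ]
cy [0.547 0.025 0.04 ]
ct [0.536 0.211 0.04 ]
y2 [0.453 0.119 0.04 ]
t2 [0.434 0.036 0.04 ]
tape [0.37  0.225 0.016]
ringb [0.649 0.17  0.016]
ringa [0.661 0.055 0.022]
```

View pics/topc.png

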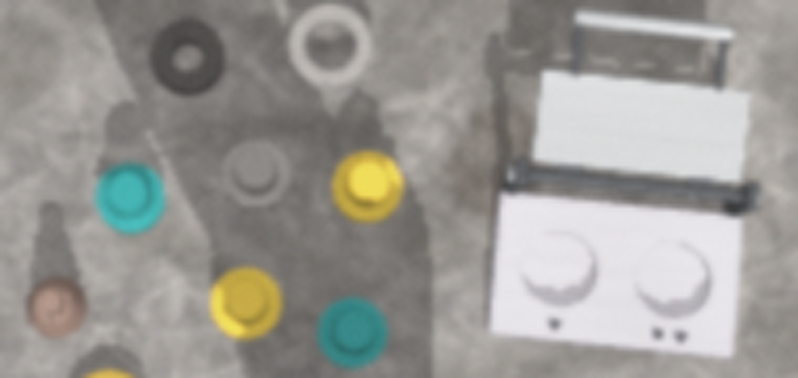

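```bash
cat >> h.py <<'E'
def ray(s,u,v):
    f=K(s);E=np.array(s['extrinsics']);d=E[:3,:3]@np.array([(u-s['cx'])/f,-(v-s['cy'])/f,-1]);return E[:3,3],d/np.linalg.norm(d)
def tri(*obs):
    A=0;b=0
    for s,u,v in obs:
        o,d=ray(s,u,v);P=np.eye(3)-np.outer(d,d);A=A+P;b=b+P@o
    p=np.linalg.solve(A,b);return p,[np.hypot(*(np.array(proj(s,p))-(u,v))).round(1) for s,u,v in obs]
E
python3 - <<'E'
from h import *
a=ld('top');b=ld('scene')
C=lambda x,y:(180+x/4.2,145+y/4.2)
for n,p,z in(('plugtop',(254,171),.048),('plugfoot',(256,174),.01),('conetop',(58,303),.056),('conefoot',(57,308),.005),('FL',(491,332),.024),('FR',(733,356),.024),('BL',(501,193),.024),('dot1',(554,323),.026),('dots2',(669,336),.026),('p1',(558,268),.024),('p2',(673,279),.024),('barL',(576,16),.101),('barR',(733,34),.101)):
    print(n,at(a,*C(*p),z).round(4))
s=.64
print('lamp',tri((a,335*s,150*s),(b,440*s,150*s)))
print('lamp near rim',tri((a,330*s,218*s),(b,410*s,218*s)))
print('bottleL top',tri((a,503*s,130*s),(b,617*s,215*s)),'R',tri((a,548*s,142*s),(b,665*s,226*s)))
print('bottle bases',at(b,605*s,328*s,0),at(b,655*s,343*s,0), 'glue',at(b,553*s,318*s,0))
print('plug sc',at(b,404*s,330*s,.048),'cone',at(b,292*s,330*s,.056))
E
```

```text
plugtop [0.5546 0.1132 0.048 ]
plugfoot [0.5577 0.112  0.01  ]
conetop [0.4493 0.2608 0.056 ]
conefoot [0.4491 0.2669 0.005 ]
FL [ 0.4343 -0.0736  0.024 ]
FR [ 0.4185 -0.2627  0.024 ]
BL [ 0.5438 -0.0812  0.024 ]
dot1 [ 0.442  -0.1226  0.026 ]
dots2 [ 0.4332 -0.2124  0.026 ]
p1 [ 0.4853 -0.126   0.024 ]
p2 [ 0.478  -0.2164  0.024 ]
barL [ 0.6697 -0.1291  0.101 ]
barR [ 0.658  -0.2483  0.101 ]
lamp (array([0.77577759, 0.18206911, 0.29573797]), [np.float64(2.6), np.float64(2.6)])
lamp near rim (array([0.67892455, 0.19105262, 0.19429516]), [np.float64(4.3), np.float64(4.6)])
bottleL top (array([ 0.8497848 , -0.13097067,  0.2053304 ]), [np.float64(1.0), np.float64(1.1)]) R (array([ 0.82706598, -0.21824275,  0.20751365]), [np.float64(1.3), np.float64(1.6)])
bottle bases [ 0.83257371 -0.13883322  0.        ] [ 0.82242198 -0.23215174  0.        ] glue [ 0.82192428 -0.04308939  0.        ]
plug sc [0.55744701 0.11034915 0.048     ] cone [0.44609967 0.26036299 0.056     ]
```

send_rows(
  motion=[
    {"x": -1.5, "y": -1, "rz": -0.03},
    {"x": -3, "y": -2, "rz": -0.03},
    {"x": -3.2, "y": -2.2, "rz": -0.03},
    {"x": -3.2, "y": -2.2, "rz": -0.03},
    {"x": -3.2, "y": -2.2, "rz": -0.036},
  ],
)

```text
schema error: expected keys x, y, z, rx, ry, rz, jaw
```

```bash
cat >> h.py <<'E'
from scipy.spatial.transform import Rotation as R
def to(p,yaw=None):
    """tool-frame cm shift to world p (and rz so that tool y points at yaw deg)"""
    s=get_state();r=R.from_quat(s['eef_rot']);M=r.as_matrix()
    ang=np.degrees(np.arctan2(M[1,1],M[0,1]))
    print('t',round(s['clock'],2),'pos',s['tool_pos'].round(4),'yang',ang.round(2),'tilt',np.degrees(np.arccos(-M[2,2])).round(2),'F',s['contact_force'].round(1),'ff',round(s['finger_force'],1),'op',round(s['opening'],3),'q',s['q'].round(2))
    if p is not None: print('shift cm',(M.T@(np.array(p)-s['tool_pos'])*100).round(2))
    if yaw is not None: print('rz',np.radians(ang-yaw).round(3))
E
python3 -c "
from h import *
to([.47,.24,.25],85.2)"
```

```text
t 0.1 pos [0.1483 0.6066 0.249 ] yang 76.27 tilt 0.09 F [0.2 0.7 0.2] ff 0.0 op 1.002 q [-1.3   0.69 -0.19  1.57  0.16  0.9  -0.22]
shift cm [-39.95 -27.98  -0.05]
rz -0.156
```

send_rows(
  motion=[
    {"x": -1.5, "y": -1, "z": 0, "rx": 0, "ry": 0, "rz": -0.03, "jaw": 8.8},
    {"x": -3, "y": -2, "z": 0, "rx": 0, "ry": 0, "rz": -0.03, "jaw": 8.8},
    {"x": -3.2, "y": -2.2, "z": 0, "rx": 0, "ry": 0, "rz": -0.03, "jaw": 8.8},
    {"x": -3.2, "y": -2.2, "z": 0, "rx": 0, "ry": 0, "rz": -0.03, "jaw": 8.8},
    {"x": -3.2, "y": -2.2, "z": 0, "rx": 0, "ry": 0, "rz": -0.036, "jaw": 8.8},
  ],
)

```text
clock: 0.6
tool_pos: [0.2716, 0.487, 0.2494]
eef_rot: [0.041, 0.999, -0.0, -0.0]
contact_force: [0.6, 0.3, -0.2]
opening: 0.999
finger_force: 0.0
```

```bash
python3 -c "
from h import *
to([.47,.24,.25],85.2)"
```

```text
t 0.6 pos [0.2716 0.487  0.2494] yang 85.31 tilt 0.05 F [ 0.6  0.3 -0.2] ff 0.0 op 0.999 q [-0.99  0.61 -0.26  1.77  0.21  0.79  0.14]
shift cm [-21.79 -23.    -0.04]
rz 0.002
```

send_rows(
  motion=[
    {"x": -4, "y": -4.2, "z": 0, "rx": 0, "ry": 0, "rz": 0, "jaw": 8.8},
    {"x": -4, "y": -4.2, "z": 0, "rx": 0, "ry": 0, "rz": 0, "jaw": 8.8},
    {"x": -4, "y": -4.2, "z": 0, "rx": 0, "ry": 0, "rz": 0, "jaw": 8.8},
    {"x": -4, "y": -4.2, "z": 0, "rx": 0, "ry": 0, "rz": 0, "jaw": 8.8},
    {"x": -4, "y": -4.2, "z": 0, "rx": 0, "ry": 0, "rz": 0, "jaw": 8.8},
  ],
)

```text
clock: 1.1
tool_pos: [0.4284, 0.2918, 0.2495]
eef_rot: [0.042, 0.999, -0.0, -0.0]
contact_force: [0.4, -0.6, 0.4]
opening: 1.001
finger_force: 0.0
```

send_rows(
  motion=[
    {"x": -2, "y": -2.5, "z": 0, "rx": 0, "ry": 0, "rz": 0, "jaw": 7},
    {"x": 0, "y": -2, "z": 0, "rx": 0, "ry": 0, "rz": 0, "jaw": 6},
    {"x": 0, "y": -1, "z": 0, "rx": 0, "ry": 0, "rz": 0, "jaw": 6},
    {"x": 0, "y": 0, "z": 0, "rx": 0, "ry": 0, "rz": 0, "jaw": 6},
    {"x": 0, "y": 0, "z": 0, "rx": 0, "ry": 0, "rz": 0, "jaw": 6},
  ],
)

```text
clock: 1.6
tool_pos: [0.4424, 0.2386, 0.2498]
eef_rot: [0.041, 0.999, 0.001, -0.0]
contact_force: [-0.1, 1.5, -0.0]
opening: 0.683
finger_force: 0.0
```

```bash
python3 -c "
from h import *
to([.556,.112,.15],85.2)
s=snap('wrist','w1.png');print({k:v for k,v in s.items() if k!='img'})
cv2.imwrite('pics/w1b.png',cv2.resize(s['img'][:,:,::-1],(800,600),interpolation=cv2.INTER_CUBIC))
for p in ([.556,.112,.048],[.448,.263,.056]): print(np.array(proj(s,p))/.64)"
```

```text
t 1.6 pos [0.4424 0.2386 0.2498] yang 85.3 tilt 0.07 F [-0.1  1.5 -0. ] ff 0.0 op 0.683 q [-0.39  0.54 -0.3   1.93  0.24  0.71  0.66]
shift cm [-12.36 -11.7    9.97]
rz 0.002
{'vertical_fov': 64.161211293755, 'cx': 259.50209899713326, 'cy': 189.12680728853226, 'extrinsics': array([[ 0.08245001, -0.94607191, -0.31328889,  0.361067  ],
       [ 0.9965936 ,  0.0788338 ,  0.02421634,  0.24504499],
       [ 0.00178735, -0.31421834,  0.94934906,  0.38384305],
       [ 0.        ,  0.        ,  0.        ,  1.        ]])}
[259.16543427 407.1658175 ]
[440.12494558 264.1008259 ]
```

View pics/w1b.png

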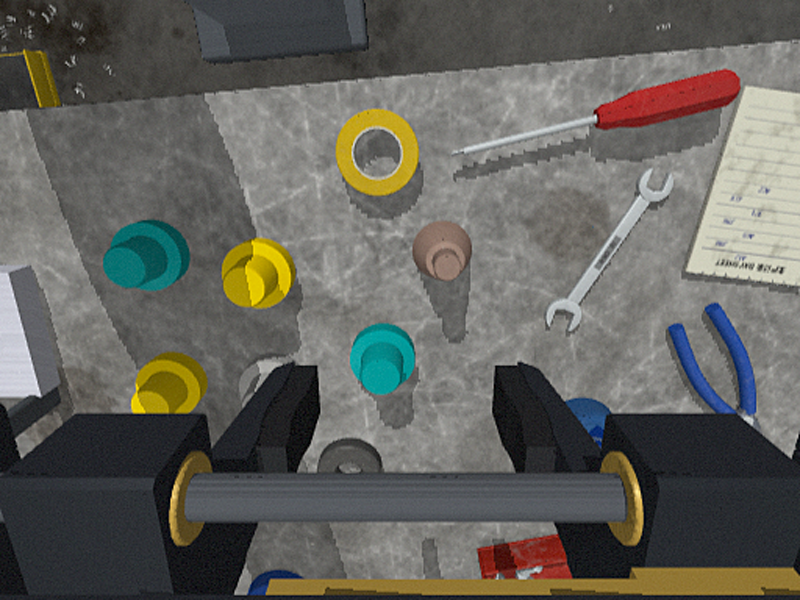

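send_rows(
  motion=[
    {"x": -1.5, "y": -1.5, "z": 0, "rx": 0, "ry": 0, "rz": 0, "jaw": 6},
    {"x": -3, "y": -3, "z": 0, "rx": 0, "ry": 0, "rz": 0, "jaw": 6},
    {"x": -3, "y": -3, "z": 0, "rx": 0, "ry": 0, "rz": 0, "jaw": 6},
    {"x": -2, "y": -3, "z": 0, "rx": 0, "ry": 0, "rz": 0, "jaw": 6},
    {"x": -0.8, "y": -0.7, "z": 0, "rx": 0, "ry": 0, "rz": 0, "jaw": 6},
  ],
)

```text
clock: 2.15
tool_pos: [0.538, 0.1136, 0.2494]
eef_rot: [0.044, 0.999, -0.001, 0.0]
contact_force: [-0.2, -0.0, 0.3]
opening: 0.682
finger_force: 0.0
```

send_rows(
  motion=[
    {"x": 0, "y": 0, "z": 0, "rx": 0, "ry": 0, "rz": 0, "jaw": 6},
    {"x": 0, "y": 0, "z": 0, "rx": 0, "ry": 0, "rz": 0, "jaw": 6},
    {"x": 0, "y": 0, "z": 0, "rx": 0, "ry": 0, "rz": 0, "jaw": 6},
    {"x": 0, "y": 0, "z": 0, "rx": 0, "ry": 0, "rz": 0, "jaw": 6},
    {"x": 0, "y": 0, "z": 0, "rx": 0, "ry": 0, "rz": 0, "jaw": 6},
  ],
)

```text
clock: 2.65
tool_pos: [0.5356, 0.1181, 0.2498]
eef_rot: [0.041, 0.999, 0.0, -0.0]
contact_force: [-0.1, -0.0, 0.6]
opening: 0.684
finger_force: 0.0
```

```bash
python3 -c "
from h import *
w=ld('w1');print('cone',at(w,446*.64,262*.64,.056),at(w,442*.64,249*.64,.005))
to([.556,.112,.1],85.2)
s=snap('wrist','w2.png')
cv2.imwrite('pics/w2b.png',cv2.resize(s['img'][:,:,::-1],(800,600),interpolation=cv2.INTER_CUBIC))
for p in ([.556,.112,.048],[.556,.112,0.021]): print(np.array(proj(s,p))/.64)"
```

```text
cone [0.44681832 0.26722138 0.056     ] [0.44909018 0.26805486 0.005     ]
t 2.65 pos [0.5356 0.1181 0.2498] yang 85.31 tilt 0.02 F [-0.1 -0.   0.6] ff 0.0 op 0.684 q [-0.11  0.6  -0.31  1.79  0.25  0.79  0.94]
shift cm [-2.08 -0.45 14.98]
rz 0.002
[399.26174319 284.15349386]
[399.65225983 274.14607778]
```

View pics/w2b.png

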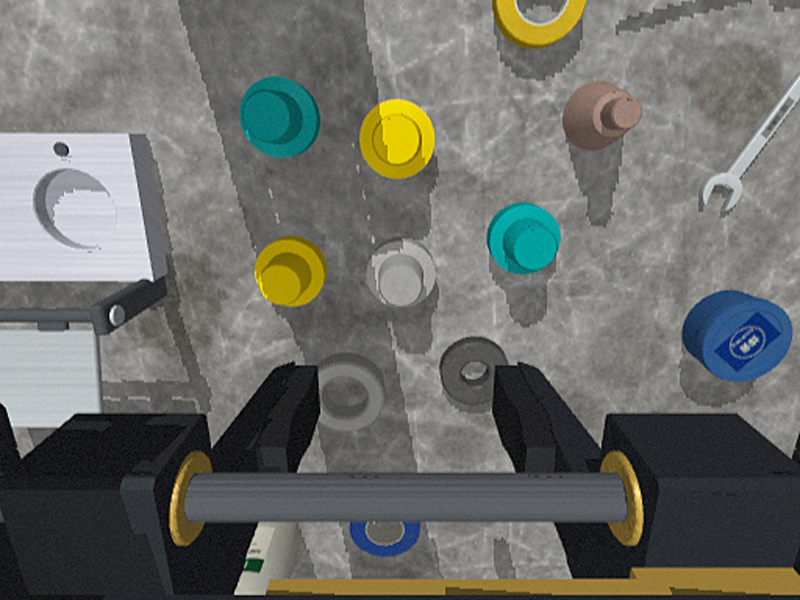

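```bash
python3 -c "
from h import *
w=ld('w2');s=.64
for n,u,v,z in(('plug',402,283,.048),('foot',402,273,.018),('p1',76,208,.024),('dot1',61,149,.026),('FL',132,134,.024),('BL',152,280,.024),('cone',627,112,.056)): print(n,at(w,u*s,v*s,z).round(4))
to([.5565,.113,.08],85.2)"
```

```text
plug [0.5553 0.1141 0.048 ]
foot [0.5561 0.1138 0.018 ]
p1 [ 0.4842 -0.1242  0.024 ]
dot1 [ 0.4421 -0.121   0.026 ]
FL [ 0.4362 -0.0689  0.024 ]
BL [ 0.5439 -0.0816  0.024 ]
cone [0.4508 0.2676 0.056 ]
t 2.7 pos [0.5358 0.1178 0.2498] yang 85.28 tilt 0.01 F [-0.3 -0.7 -0. ] ff 0.0 op 0.681 q [-0.11  0.6  -0.31  1.79  0.25  0.79  0.94]
shift cm [-2.11 -0.31 16.98]
rz 0.001
```

send_rows(
  motion=[
    {"x": -1, "y": -0.1, "z": 2, "rx": 0, "ry": 0, "rz": 0, "jaw": 6},
    {"x": -1, "y": -0.1, "z": 4, "rx": 0, "ry": 0, "rz": 0, "jaw": 6},
    {"x": 0, "y": 0, "z": 4, "rx": 0, "ry": 0, "rz": 0, "jaw": 6},
    {"x": 0, "y": 0, "z": 3.5, "rx": 0, "ry": 0, "rz": 0, "jaw": 6},
    {"x": 0, "y": 0, "z": 2, "rx": 0, "ry": 0, "rz": 0, "jaw": 6},
  ],
)

```text
clock: 3.2
tool_pos: [0.5544, 0.1131, 0.092]
eef_rot: [0.042, 0.999, -0.0, -0.002]
contact_force: [0.1, 0.3, -0.1]
opening: 0.682
finger_force: 0.0
```

send_rows(
  motion=[
    {"x": 0, "y": 0, "z": 2, "rx": 0, "ry": 0, "rz": 0, "jaw": 6},
    {"x": 0, "y": 0, "z": 1.5, "rx": 0, "ry": 0, "rz": 0, "jaw": 6},
    {"x": 0, "y": 0, "z": 1, "rx": 0, "ry": 0, "rz": 0, "jaw": 6},
    {"x": 0, "y": 0, "z": 0.5, "rx": 0, "ry": 0, "rz": 0, "jaw": 6},
    {"x": 0, "y": 0, "z": 0, "rx": 0, "ry": 0, "rz": 0, "jaw": 6},
  ],
)

```text
clock: 3.7
tool_pos: [0.5558, 0.1134, 0.0445]
eef_rot: [0.042, 0.999, -0.0, -0.0]
contact_force: [-0.5, -0.4, -0.2]
opening: 0.678
finger_force: 0.0
```

```bash
python3 -c "
from h import *
to([.556,.114,.034],85.2)"
```

```text
t 3.7 pos [0.5558 0.1134 0.0445] yang 85.21 tilt 0.01 F [-0.5 -0.4 -0.2] ff 0.0 op 0.678 q [-0.18  0.93 -0.17  1.87  0.38  0.38  0.84]
shift cm [-0.01  0.06  1.05]
rz 0.0
```

send_rows(
  motion=[
    {"x": 0, "y": 0, "z": 0.6, "rx": 0, "ry": 0, "rz": 0, "jaw": 6},
    {"x": 0, "y": 0, "z": 0.4, "rx": 0, "ry": 0, "rz": 0, "jaw": 6},
    {"x": 0, "y": 0, "z": 0, "rx": 0, "ry": 0, "rz": 0, "jaw": 5},
    {"x": 0, "y": 0, "z": 0, "rx": 0, "ry": 0, "rz": 0, "jaw": 4},
    {"x": 0, "y": 0, "z": 0, "rx": 0, "ry": 0, "rz": 0, "jaw": 3},
  ],
  grip_force=25,
)

```text
clock: 4.2
tool_pos: [0.556, 0.1133, 0.0349]
eef_rot: [0.042, 0.999, 0.0, 0.0]
contact_force: [-0.7, 0.1, -0.6]
opening: 0.434
finger_force: 0.0
```

send_rows(
  motion=[
    {"x": 0, "y": 0, "z": 0, "rx": 0, "ry": 0, "rz": 0, "jaw": 2.5},
    {"x": 0, "y": 0, "z": 0, "rx": 0, "ry": 0, "rz": 0, "jaw": 2.5},
    {"x": 0, "y": 0, "z": 0, "rx": 0, "ry": 0, "rz": 0, "jaw": 2.5},
    {"x": 0, "y": 0, "z": -1, "rx": 0, "ry": 0, "rz": 0, "jaw": 2.5},
    {"x": 0, "y": 0, "z": -2, "rx": 0, "ry": 0, "rz": 0, "jaw": 2.5},
  ],
)

```text
clock: 4.7
tool_pos: [0.5543, 0.1132, 0.0639]
eef_rot: [0.042, 0.999, -0.0, -0.002]
contact_force: [0.0, -0.4, -3.5]
opening: 0.379
finger_force: 24.8
```

send_rows(
  motion=[
    {"x": 0, "y": 0, "z": -3, "rx": 0, "ry": 0, "rz": 0, "jaw": 2.5},
    {"x": 0, "y": 0, "z": -3, "rx": 0, "ry": 0, "rz": 0, "jaw": 2.5},
    {"x": 0, "y": 0, "z": -2, "rx": 0, "ry": 0, "rz": 0, "jaw": 2.5},
    {"x": 0, "y": 0, "z": -1, "rx": 0, "ry": 0, "rz": 0, "jaw": 2.5},
    {"x": 0, "y": 0, "z": 0, "rx": 0, "ry": 0, "rz": 0, "jaw": 2.5},
  ],
)

```text
clock: 5.2
tool_pos: [0.5563, 0.1135, 0.1559]
eef_rot: [0.042, 0.999, 0.0, 0.001]
contact_force: [0.3, 0.4, -4.1]
opening: 0.38
finger_force: 24.7
```

```bash
python3 -c "
from h import *
to([.486,-.125,.146],85.2)"
```

```text
t 5.2 pos [0.5563 0.1135 0.1559] yang 85.2 tilt 0.12 F [ 0.3  0.4 -4.1] ff 24.7 op 0.38 q [-0.13  0.75 -0.26  1.83  0.32  0.6   0.9 ]
shift cm [  5.01 -24.36   0.95]
rz -0.0
```

send_rows(
  motion=[
    {"x": 0.7, "y": -2, "z": -0.5, "rx": 0, "ry": 0, "rz": 0, "jaw": 2.5},
    {"x": 1, "y": -4, "z": -1, "rx": 0, "ry": 0, "rz": 0, "jaw": 2.5},
    {"x": 1, "y": -4, "z": -1, "rx": 0, "ry": 0, "rz": 0, "jaw": 2.5},
    {"x": 1, "y": -4, "z": -1, "rx": 0, "ry": 0, "rz": 0, "jaw": 2.5},
    {"x": 1, "y": -4, "z": -1, "rx": 0, "ry": 0, "rz": 0, "jaw": 2.5},
  ],
)

```text
clock: 5.7
tool_pos: [0.4923, -0.0635, 0.1987]
eef_rot: [0.042, 0.999, 0.0, -0.001]
contact_force: [1.4, 0.1, -4.2]
opening: 0.378
finger_force: 24.8
```

send_rows(
  motion=[
    {"x": 1, "y": -4, "z": 0, "rx": 0, "ry": 0, "rz": 0, "jaw": 2.5},
    {"x": 0.8, "y": -3, "z": 0, "rx": 0, "ry": 0, "rz": 0, "jaw": 2.5},
    {"x": 0, "y": -1, "z": 0, "rx": 0, "ry": 0, "rz": 0, "jaw": 2.5},
    {"x": 0, "y": 0, "z": 0, "rx": 0, "ry": 0, "rz": 0, "jaw": 2.5},
    {"x": 0, "y": 0, "z": 0, "rx": 0, "ry": 0, "rz": 0, "jaw": 2.5},
  ],
)

```text
clock: 6.2
tool_pos: [0.4697, -0.1389, 0.1991]
eef_rot: [0.041, 0.999, 0.001, -0.0]
contact_force: [0.1, 0.1, -3.6]
opening: 0.376
finger_force: 24.8
```

send_rows(
  motion=[
    {"x": 0, "y": 0, "z": 0, "rx": 0, "ry": 0, "rz": 0, "jaw": 2.5},
    {"x": 0, "y": 0, "z": 0, "rx": 0, "ry": 0, "rz": 0, "jaw": 2.5},
    {"x": 0, "y": 0, "z": 0, "rx": 0, "ry": 0, "rz": 0, "jaw": 2.5},
    {"x": 0, "y": 0, "z": 0, "rx": 0, "ry": 0, "rz": 0, "jaw": 2.5},
    {"x": 0, "y": 0, "z": 0, "rx": 0, "ry": 0, "rz": 0, "jaw": 2.5},
  ],
)

```text
clock: 6.7
tool_pos: [0.4694, -0.1401, 0.1997]
eef_rot: [0.042, 0.999, 0.0, 0.0]
contact_force: [-1.4, 0.6, -4.0]
opening: 0.384
finger_force: 24.7
```

```bash
python3 -c "
from h import *
to([.486,-.125,.146],85.2)
s=snap('wrist','w3.png')
cv2.imwrite('pics/w3b.png',cv2.resize(s['img'][:,:,::-1],(800,600),interpolation=cv2.INTER_CUBIC))
for p in ([.485,-.125,.024],[.478,-.215,0.024]): print(np.array(proj(s,p))/.64)"
```

```text
t 6.7 pos [ 0.4694 -0.1401  0.1997] yang 85.22 tilt 0.01 F [-1.4  0.6 -4. ] ff 24.7 op 0.384 q [ 0.41  0.61 -0.34  2.01  0.36  0.58  1.31]
shift cm [-1.53  1.64  5.37]
rz 0.0
[429.51913836 286.10843506]
[296.28596402 286.92961887]
```

View pics/w3b.png

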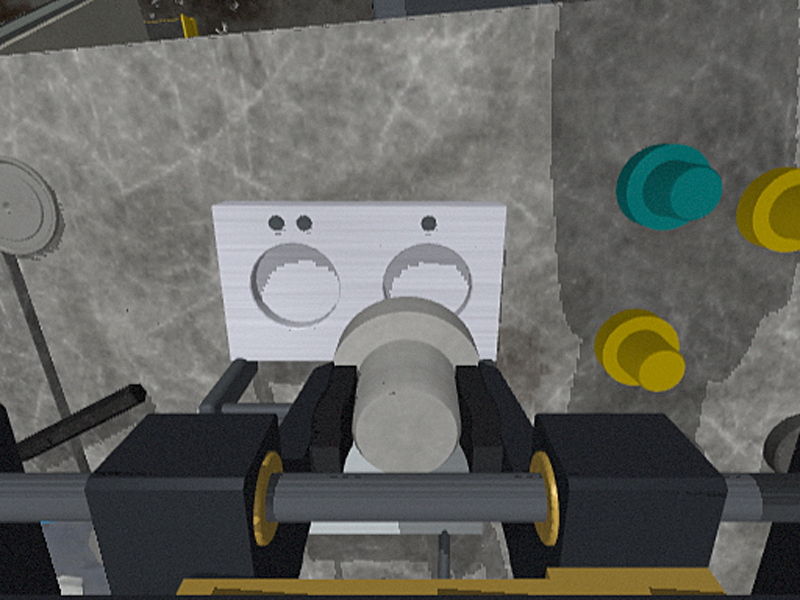

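```bash
python3 -c "
from h import *
w=ld('w3');s=.64
for n,u,v,z in(('p1',428,286,.024),('p2',296,285,.024),('dot1',428,223,.026),('dot2',289.5,223,.026),('plugtop',406.5,424,.2128),('footL-R',405.5,378,.185),('FL',506,206,.024),('FR',212,206,.024)): print(n,at(w,u*s,v*s,z).round(4))
to([.485,-.125,.08],85.2)"
```

```text
p1 [ 0.4848 -0.126   0.024 ]
p2 [ 0.4766 -0.215   0.024 ]
dot1 [ 0.4418 -0.1231  0.026 ]
dot2 [ 0.4343 -0.2121  0.026 ]
plugtop [ 0.4674 -0.1397  0.2128]
footL-R [ 0.4672 -0.1399  0.185 ]
FL [ 0.4354 -0.0724  0.024 ]
FR [ 0.4196 -0.2605  0.024 ]
t 6.75 pos [ 0.4694 -0.1402  0.1997] yang 85.21 tilt 0.01 F [ 0.1  0.7 -4.8] ff 24.7 op 0.381 q [ 0.41  0.61 -0.34  2.01  0.36  0.58  1.31]
shift cm [-1.43  1.65 11.97]
rz 0.0
```

send_rows(
  motion=[
    {"x": -0.7, "y": 0.7, "z": 2, "rx": 0, "ry": 0, "rz": 0, "jaw": 2.5},
    {"x": -0.84, "y": 0.85, "z": 3.5, "rx": 0, "ry": 0, "rz": 0, "jaw": 2.5},
    {"x": 0, "y": 0, "z": 3.5, "rx": 0, "ry": 0, "rz": 0, "jaw": 2.5},
    {"x": 0, "y": 0, "z": 2.5, "rx": 0, "ry": 0, "rz": 0, "jaw": 2.5},
    {"x": 0, "y": 0, "z": 1.5, "rx": 0, "ry": 0, "rz": 0, "jaw": 2.5},
  ],
)

```text
clock: 7.25
tool_pos: [0.4855, -0.1258, 0.0678]
eef_rot: [0.042, 0.999, 0.0, -0.001]
contact_force: [-0.0, -0.0, -4.4]
opening: 0.378
finger_force: 24.8
```

send_rows(
  motion=[
    {"x": 0, "y": 0, "z": 0.5, "rx": 0, "ry": 0, "rz": 0, "jaw": 2.5},
    {"x": 0, "y": 0, "z": 0, "rx": 0, "ry": 0, "rz": 0, "jaw": 2.5},
    {"x": 0, "y": 0, "z": 0.2, "rx": 0, "ry": 0, "rz": 0, "jaw": 2.5},
    {"x": 0, "y": 0, "z": 0.2, "rx": 0, "ry": 0, "rz": 0, "jaw": 2.5},
    {"x": 0, "y": 0, "z": 0.2, "rx": 0, "ry": 0, "rz": 0, "jaw": 2.5},
  ],
)

```text
clock: 7.75
tool_pos: [0.4865, -0.1264, 0.0593]
eef_rot: [0.042, 0.999, -0.0, 0.001]
contact_force: [-0.8, -0.0, -4.0]
opening: 0.38
finger_force: 24.8
```

```bash
python3 -c "
from h import *
to([.486,-.126,.047],85.2)"
```

```text
t 7.75 pos [ 0.4865 -0.1264  0.0593] yang 85.18 tilt 0.09 F [-0.8 -0.  -4. ] ff 24.8 op 0.38 q [ 0.25  0.87 -0.15  2.06  0.49  0.24  1.16]
shift cm [0.05 0.03 1.23]
rz -0.0
```

send_rows(
  motion=[
    {"x": 0, "y": 0, "z": 0.1, "rx": 0, "ry": 0, "rz": 0, "jaw": 2.5},
    {"x": 0, "y": 0, "z": 0.1, "rx": 0, "ry": 0, "rz": 0, "jaw": 2.5},
    {"x": 0, "y": 0, "z": 0.1, "rx": 0, "ry": 0, "rz": 0, "jaw": 2.5},
    {"x": 0, "y": 0, "z": 0.1, "rx": 0, "ry": 0, "rz": 0, "jaw": 2.5},
    {"x": 0, "y": 0, "z": 0, "rx": 0, "ry": 0, "rz": 0, "jaw": 2.5},
  ],
)

```text
clock: 8.25
tool_pos: [0.4859, -0.1262, 0.0546]
eef_rot: [0.042, 0.999, 0.0, -0.0]
contact_force: [0.4, 0.1, -3.9]
opening: 0.375
finger_force: 24.7
```

In the pocket, no contact. Continuing to the floor and releasing.

send_rows(
  motion=[
    {"x": 0, "y": 0, "z": 0.3, "rx": 0, "ry": 0, "rz": 0, "jaw": 2.5},
    {"x": 0, "y": 0, "z": 0.2, "rx": 0, "ry": 0, "rz": 0, "jaw": 2.5},
    {"x": 0, "y": 0, "z": 0.15, "rx": 0, "ry": 0, "rz": 0, "jaw": 2.5},
    {"x": 0, "y": 0, "z": 0.1, "rx": 0, "ry": 0, "rz": 0, "jaw": 2.5},
    {"x": 0, "y": 0, "z": 0, "rx": 0, "ry": 0, "rz": 0, "jaw": 2.5},
  ],
)

```text
clock: 8.75
tool_pos: [0.4859, -0.1261, 0.047]
eef_rot: [0.042, 0.999, 0.0, -0.0]
contact_force: [-1.0, 0.2, -3.7]
opening: 0.38
finger_force: 24.8
```

send_rows(
  motion=[
    {"x": 0, "y": 0, "z": 0.05, "rx": 0, "ry": 0, "rz": 0, "jaw": 2.5},
    {"x": 0, "y": 0, "z": 0, "rx": 0, "ry": 0, "rz": 0, "jaw": 3.6},
    {"x": 0, "y": 0, "z": 0, "rx": 0, "ry": 0, "rz": 0, "jaw": 4.2},
    {"x": 0, "y": 0, "z": 0, "rx": 0, "ry": 0, "rz": 0, "jaw": 5},
    {"x": 0, "y": 0, "z": 0, "rx": 0, "ry": 0, "rz": 0, "jaw": 6},
  ],
)

```text
clock: 9.25
tool_pos: [0.4862, -0.1262, 0.0468]
eef_rot: [0.042, 0.999, 0.0, 0.0]
contact_force: [0.1, 0.3, 0.4]
opening: 0.634
finger_force: 0.0
```

send_rows(
  motion=[
    {"x": 0, "y": 0, "z": 0, "rx": 0, "ry": 0, "rz": 0, "jaw": 6},
    {"x": 0, "y": 0, "z": -1, "rx": 0, "ry": 0, "rz": 0, "jaw": 6},
    {"x": 0, "y": 0, "z": -3, "rx": 0, "ry": 0, "rz": 0, "jaw": 6},
    {"x": 0, "y": 0, "z": -4, "rx": 0, "ry": 0, "rz": 0, "jaw": 6},
    {"x": 0, "y": 0, "z": -3, "rx": 0, "ry": 0, "rz": 0, "jaw": 6},
  ],
)

```text
clock: 9.75
tool_pos: [0.486, -0.1263, 0.1591]
eef_rot: [0.042, 0.999, -0.0, 0.001]
contact_force: [1.5, 0.4, -0.4]
opening: 0.684
finger_force: 0.0
```

```bash
python3 -c "
from h import *
to([.448,.267,.17],85.2)"
```

```text
t 9.75 pos [ 0.486  -0.1263  0.1591] yang 85.21 tilt 0.06 F [ 1.5  0.4 -0.4] ff 0.0 op 0.684 q [ 0.35  0.69 -0.3   2.02  0.41  0.5   1.23]
shift cm [ 7.08 38.87 -1.1 ]
rz 0.0
```

send_rows(
  motion=[
    {"x": 0.4, "y": 2, "z": -0.5, "rx": 0, "ry": 0, "rz": 0, "jaw": 5},
    {"x": 0.8, "y": 4, "z": -0.5, "rx": 0, "ry": 0, "rz": 0, "jaw": 5},
    {"x": 0.8, "y": 4.4, "z": 0, "rx": 0, "ry": 0, "rz": 0, "jaw": 5},
    {"x": 0.8, "y": 4.4, "z": 0, "rx": 0, "ry": 0, "rz": 0, "jaw": 5},
    {"x": 0.8, "y": 4.4, "z": 0, "rx": 0, "ry": 0, "rz": 0, "jaw": 5},
  ],
)

```text
clock: 10.25
tool_pos: [0.4658, 0.0696, 0.1675]
eef_rot: [0.042, 0.999, 0.0, 0.0]
contact_force: [1.2, 1.0, 0.2]
opening: 0.568
finger_force: 0.0
```

send_rows(
  motion=[
    {"x": 0.8, "y": 4.4, "z": 0, "rx": 0, "ry": 0, "rz": 0, "jaw": 5},
    {"x": 0.8, "y": 4.4, "z": 0, "rx": 0, "ry": 0, "rz": 0, "jaw": 5},
    {"x": 0.8, "y": 4.4, "z": 0, "rx": 0, "ry": 0, "rz": 0, "jaw": 5},
    {"x": 0.6, "y": 4, "z": 0, "rx": 0, "ry": 0, "rz": 0, "jaw": 5},
    {"x": 0.2, "y": 2, "z": 0, "rx": 0, "ry": 0, "rz": 0, "jaw": 5},
  ],
)

```text
clock: 10.75
tool_pos: [0.4492, 0.2672, 0.1676]
eef_rot: [0.039, 0.999, 0.002, 0.0]
contact_force: [-0.0, -0.7, -0.1]
opening: 0.566
finger_force: 0.0
```

send_rows(
  motion=[
    {"x": 0, "y": 0, "z": 1, "rx": 0, "ry": 0, "rz": 0, "jaw": 5},
    {"x": 0, "y": 0, "z": 1, "rx": 0, "ry": 0, "rz": 0, "jaw": 5},
    {"x": 0, "y": 0, "z": 1, "rx": 0, "ry": 0, "rz": 0, "jaw": 5},
    {"x": 0, "y": 0, "z": 0, "rx": 0, "ry": 0, "rz": 0, "jaw": 5},
    {"x": 0, "y": 0, "z": 0, "rx": 0, "ry": 0, "rz": 0, "jaw": 5},
  ],
)

```text
clock: 11.25
tool_pos: [0.4503, 0.2606, 0.1363]
eef_rot: [0.043, 0.999, -0.001, -0.001]
contact_force: [-0.5, 0.2, -0.6]
opening: 0.567
finger_force: 0.0
```

```bash
python3 -c "
from h import *
to([.449,.2673,.055],85.2)"
```

```text
t 11.25 pos [0.4503 0.2606 0.1363] yang 85.09 tilt 0.1 F [-0.5  0.2 -0.6] ff 0.0 op 0.567 q [-0.5   0.74 -0.18  1.98  0.28  0.45  0.59]
shift cm [0.18 0.66 8.13]
rz -0.002
```

send_rows(
  motion=[
    {"x": 0.18, "y": 0.64, "z": 2, "rx": 0, "ry": 0, "rz": 0, "jaw": 5},
    {"x": 0, "y": 0, "z": 2.5, "rx": 0, "ry": 0, "rz": 0, "jaw": 5},
    {"x": 0, "y": 0, "z": 2, "rx": 0, "ry": 0, "rz": 0, "jaw": 5},
    {"x": 0, "y": 0, "z": 1, "rx": 0, "ry": 0, "rz": 0, "jaw": 5},
    {"x": 0, "y": 0, "z": 0.6, "rx": 0, "ry": 0, "rz": 0, "jaw": 5},
  ],
)

```text
clock: 11.75
tool_pos: [0.4492, 0.2682, 0.0552]
eef_rot: [0.042, 0.999, -0.0, -0.0]
contact_force: [0.5, 0.1, 0.7]
opening: 0.57
finger_force: 0.0
```

send_rows(
  motion=[
    {"x": 0, "y": 0, "z": 0, "rx": 0, "ry": 0, "rz": 0, "jaw": 4},
    {"x": 0, "y": 0, "z": 0, "rx": 0, "ry": 0, "rz": 0, "jaw": 3},
    {"x": 0, "y": 0, "z": 0, "rx": 0, "ry": 0, "rz": 0, "jaw": 1},
    {"x": 0, "y": 0, "z": 0, "rx": 0, "ry": 0, "rz": 0, "jaw": 1},
    {"x": 0, "y": 0, "z": 0, "rx": 0, "ry": 0, "rz": 0, "jaw": 1},
  ],
)

```text
clock: 12.25
tool_pos: [0.4494, 0.2685, 0.0562]
eef_rot: [0.042, 0.999, 0.0, 0.0]
contact_force: [0.5, -1.6, 3.4]
opening: 0.206
finger_force: 25.0
```

```bash
python3 -c "
from h import *
to([.449,.2673,.055],85.2)"
```

```text
t 12.25 pos [0.4494 0.2685 0.0562] yang 85.18 tilt 0.04 F [ 0.5 -1.6  3.4] ff 25.0 op 0.206 q [-0.56  0.88 -0.11  2.    0.32  0.27  0.54]
shift cm [ 0.03 -0.12  0.12]
rz -0.0
```

send_rows(
  motion=[
    {"x": 0, "y": 0, "z": -1, "rx": 0, "ry": 0, "rz": 0, "jaw": 1},
    {"x": 0, "y": 0, "z": -3, "rx": 0, "ry": 0, "rz": 0, "jaw": 1},
    {"x": 0, "y": -1, "z": -4, "rx": 0, "ry": 0, "rz": 0, "jaw": 1},
    {"x": -0.4, "y": -3, "z": -3, "rx": 0, "ry": 0, "rz": 0, "jaw": 1},
    {"x": -0.6, "y": -4, "z": -1, "rx": 0, "ry": 0, "rz": 0, "jaw": 1},
  ],
)

```text
clock: 12.75
tool_pos: [0.4536, 0.1903, 0.1791]
eef_rot: [0.04, 0.999, 0.002, 0.003]
contact_force: [1.9, -0.1, -2.2]
opening: 0.211
finger_force: 25.0
```

send_rows(
  motion=[
    {"x": -0.6, "y": -4.2, "z": 0, "rx": 0, "ry": 0, "rz": 0, "jaw": 1},
    {"x": -0.6, "y": -4.2, "z": 0, "rx": 0, "ry": 0, "rz": 0, "jaw": 1},
    {"x": -0.6, "y": -4.2, "z": 0, "rx": 0, "ry": 0, "rz": 0, "jaw": 1},
    {"x": -0.6, "y": -4.2, "z": 0, "rx": 0, "ry": 0, "rz": 0, "jaw": 1},
    {"x": -0.6, "y": -4.2, "z": 0, "rx": 0, "ry": 0, "rz": 0, "jaw": 1},
  ],
)

```text
clock: 13.25
tool_pos: [0.4644, -0.0253, 0.1763]
eef_rot: [0.042, 0.999, -0.0, 0.0]
contact_force: [0.1, 0.3, -1.9]
opening: 0.208
finger_force: 25.0
```

send_rows(
  motion=[
    {"x": -0.6, "y": -4.2, "z": 0, "rx": 0, "ry": 0, "rz": 0, "jaw": 1},
    {"x": -0.6, "y": -4.2, "z": 0, "rx": 0, "ry": 0, "rz": 0, "jaw": 1},
    {"x": -0.6, "y": -4.2, "z": 0, "rx": 0, "ry": 0, "rz": 0, "jaw": 1},
    {"x": -0.5, "y": -3.5, "z": 0, "rx": 0, "ry": 0, "rz": 0, "jaw": 1},
    {"x": -0.3, "y": -2, "z": 0, "rx": 0, "ry": 0, "rz": 0, "jaw": 1},
  ],
)

```text
clock: 13.75
tool_pos: [0.4745, -0.2103, 0.1761]
eef_rot: [0.044, 0.999, -0.001, -0.0]
contact_force: [1.2, -0.7, -2.0]
opening: 0.216
finger_force: 25.0
```

send_rows(
  motion=[
    {"x": 0, "y": 0, "z": 0, "rx": 0, "ry": 0, "rz": 0, "jaw": 1},
    {"x": 0, "y": 0, "z": 0, "rx": 0, "ry": 0, "rz": 0, "jaw": 1},
    {"x": 0, "y": 0, "z": 0, "rx": 0, "ry": 0, "rz": 0, "jaw": 1},
    {"x": 0, "y": 0, "z": 0, "rx": 0, "ry": 0, "rz": 0, "jaw": 1},
    {"x": 0, "y": 0, "z": 0, "rx": 0, "ry": 0, "rz": 0, "jaw": 1},
  ],
)

```text
clock: 14.25
tool_pos: [0.4756, -0.205, 0.1758]
eef_rot: [0.041, 0.999, 0.0, -0.0]
contact_force: [-0.8, -0.4, -3.1]
opening: 0.209
finger_force: 25.0
```

```bash
python3 -c "
from h import *
to([.478,-.2157,.068],85.2)
s=snap('wrist','w4.png')
cv2.imwrite('pics/w4b.png',cv2.resize(s['img'][:,:,::-1],(800,600),interpolation=cv2.INTER_CUBIC))"
```

```text
t 14.25 pos [ 0.4756 -0.205   0.1758] yang 85.32 tilt 0.02 F [-0.8 -0.4 -3.1] ff 25.0 op 0.209 q [ 0.54  0.68 -0.35  1.95  0.41  0.58  1.4 ]
shift cm [-0.33 -1.05 10.78]
rz 0.002
```

View pics/w4b.png

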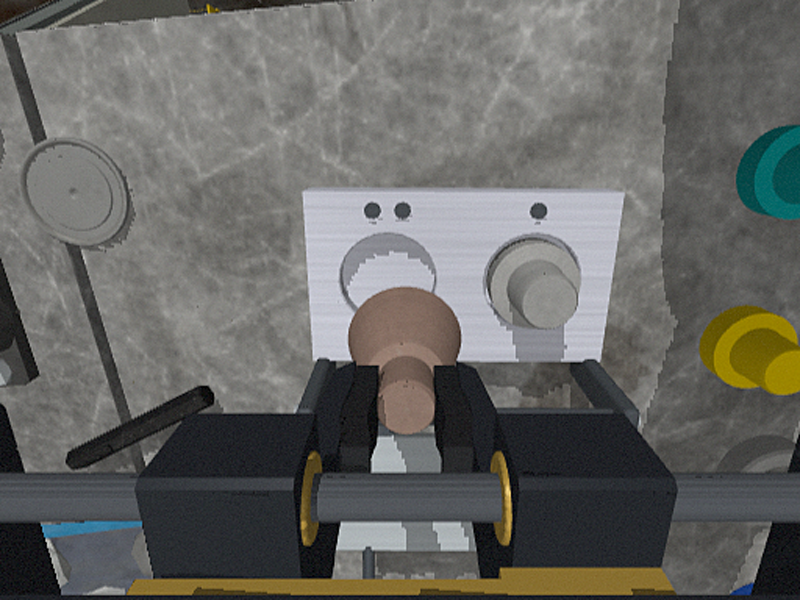

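send_rows(
  motion=[
    {"x": -0.2, "y": -0.6, "z": 1.5, "rx": 0, "ry": 0, "rz": 0, "jaw": 1},
    {"x": -0.13, "y": -0.45, "z": 3, "rx": 0, "ry": 0, "rz": 0, "jaw": 1},
    {"x": 0, "y": 0, "z": 2.5, "rx": 0, "ry": 0, "rz": 0, "jaw": 1},
    {"x": 0, "y": 0, "z": 1.5, "rx": 0, "ry": 0, "rz": 0, "jaw": 1},
    {"x": 0, "y": 0, "z": 0.5, "rx": 0, "ry": 0, "rz": 0, "jaw": 1},
  ],
)

```text
clock: 14.8
tool_pos: [0.4767, -0.2168, 0.0832]
eef_rot: [0.042, 0.999, 0.0, -0.002]
contact_force: [-0.2, -0.0, -1.6]
opening: 0.213
finger_force: 25.0
```

```bash
python3 -c "
from h import *
to([.478,-.2157,.068],85.2)
w=ld('w4');s=.64
for n,u,v,z in(('top',408,409,.1756),('foot',404.5,338,.12),('p2',388,279,.024),('p1',532,284,.024),('plugtop',551,301,.06)): print(n,at(w,u*s,v*s,z).round(4))"
```

```text
t 14.8 pos [ 0.4767 -0.2168  0.0832] yang 85.21 tilt 0.21 F [-0.2 -0.  -1.6] ff 25.0 op 0.213 q [ 0.48  0.84 -0.24  1.99  0.5   0.38  1.33]
shift cm [-0.13  0.12  1.52]
rz 0.0
top [ 0.4768 -0.2043  0.1756]
foot [ 0.4761 -0.2054  0.12  ]
p2 [ 0.4769 -0.2159  0.024 ]
p1 [ 0.4876 -0.1266  0.024 ]
plugtop [ 0.4865 -0.1252  0.06  ]
```

Aligned; lower 1.5 cm and release.

send_rows(
  motion=[
    {"x": 0, "y": 0, "z": 0.5, "rx": 0, "ry": 0, "rz": 0, "jaw": 1},
    {"x": 0, "y": 0, "z": 0.4, "rx": 0, "ry": 0, "rz": 0, "jaw": 1},
    {"x": 0, "y": 0, "z": 0.3, "rx": 0, "ry": 0, "rz": 0, "jaw": 1},
    {"x": 0, "y": 0, "z": 0.2, "rx": 0, "ry": 0, "rz": 0, "jaw": 1},
    {"x": 0, "y": 0, "z": 0, "rx": 0, "ry": 0, "rz": 0, "jaw": 1},
  ],
)

```text
clock: 15.3
tool_pos: [0.478, -0.217, 0.0718]
eef_rot: [0.042, 0.999, -0.0, 0.0]
contact_force: [-0.4, -0.3, -3.6]
opening: 0.213
finger_force: 25.0
```

send_rows(
  motion=[
    {"x": 0, "y": 0.1, "z": 0.2, "rx": 0, "ry": 0, "rz": 0, "jaw": 1},
    {"x": 0, "y": 0, "z": 0.15, "rx": 0, "ry": 0, "rz": 0, "jaw": 1},
    {"x": 0, "y": 0, "z": 0, "rx": 0, "ry": 0, "rz": 0, "jaw": 1},
    {"x": 0, "y": 0, "z": 0, "rx": 0, "ry": 0, "rz": 0, "jaw": 1},
    {"x": 0, "y": 0, "z": 0, "rx": 0, "ry": 0, "rz": 0, "jaw": 1},
  ],
)

```text
clock: 15.8
tool_pos: [0.4781, -0.2159, 0.0683]
eef_rot: [0.042, 0.999, 0.0, 0.0]
contact_force: [-0.3, 0.5, -0.1]
opening: 0.211
finger_force: 25.0
```

send_rows(
  motion=[
    {"x": 0, "y": 0, "z": 0, "rx": 0, "ry": 0, "rz": 0, "jaw": 2},
    {"x": 0, "y": 0, "z": 0, "rx": 0, "ry": 0, "rz": 0, "jaw": 3},
    {"x": 0, "y": 0, "z": 0, "rx": 0, "ry": 0, "rz": 0, "jaw": 4},
    {"x": 0, "y": 0, "z": 0, "rx": 0, "ry": 0, "rz": 0, "jaw": 4},
    {"x": 0, "y": 0, "z": 0, "rx": 0, "ry": 0, "rz": 0, "jaw": 4},
  ],
)

```text
clock: 16.3
tool_pos: [0.478, -0.2159, 0.0682]
eef_rot: [0.042, 0.999, 0.0, 0.0]
contact_force: [-0.4, -0.8, -0.4]
opening: 0.453
finger_force: 0.0
```

send_rows(
  motion=[
    {"x": 0, "y": 0, "z": -1, "rx": 0, "ry": 0, "rz": 0, "jaw": 4},
    {"x": 0, "y": 0, "z": -3, "rx": 0, "ry": 0, "rz": 0, "jaw": 4},
    {"x": 0, "y": 0, "z": -4, "rx": 0, "ry": 0, "rz": 0, "jaw": 4},
    {"x": 0, "y": 0, "z": -4, "rx": 0, "ry": 0, "rz": 0, "jaw": 4},
    {"x": 0, "y": 0, "z": -4, "rx": 0, "ry": 0, "rz": 0, "jaw": 4},
  ],
)

```text
clock: 16.8
tool_pos: [0.4775, -0.2158, 0.2305]
eef_rot: [0.042, 0.999, 0.0, 0.0]
contact_force: [1.4, -0.6, -0.5]
opening: 0.457
finger_force: 0.0
```

send_rows(
  motion=[
    {"x": 0, "y": 0, "z": -2, "rx": 0, "ry": 0, "rz": 0.1, "jaw": 3},
    {"x": 0, "y": 0, "z": 0, "rx": 0, "ry": 0, "rz": 0.14, "jaw": 3},
    {"x": 0, "y": 0, "z": 0, "rx": 0, "ry": 0, "rz": 0.14, "jaw": 3},
    {"x": 0, "y": 0, "z": 0, "rx": 0, "ry": 0, "rz": 0.14, "jaw": 3},
    {"x": 0, "y": 0, "z": 0, "rx": 0, "ry": 0, "rz": 0.14, "jaw": 3},
  ],
)

```text
clock: 17.3
tool_pos: [0.4777, -0.2158, 0.249]
eef_rot: [0.366, 0.931, 0.0, 0.0]
contact_force: [-0.8, -0.5, -0.2]
opening: 0.341
finger_force: 0.0
```

```bash
python3 -c "
from h import *
to([.6,-.19,.25],-4.8)
s=snap('wrist','w5.png')
cv2.imwrite('pics/w5b.png',cv2.resize(s['img'][:,:,::-1],(800,600),interpolation=cv2.INTER_CUBIC))"
```

```text
t 17.3 pos [ 0.4777 -0.2158  0.249 ] yang 47.06 tilt 0.03 F [-0.8 -0.5 -0.2] ff 0.0 op 0.341 q [ 0.48  0.56 -0.23  1.87  0.19  0.73  0.97]
shift cm [-7.2  10.22 -0.09]
rz 0.905
```

send_rows(
  motion=[
    {"x": 0, "y": 0, "z": 0, "rx": 0, "ry": 0, "rz": 0.14, "jaw": 3},
    {"x": 0, "y": 0, "z": 0, "rx": 0, "ry": 0, "rz": 0.14, "jaw": 3},
    {"x": 0, "y": 0, "z": 0, "rx": 0, "ry": 0, "rz": 0.14, "jaw": 3},
    {"x": 0, "y": 0, "z": 0, "rx": 0, "ry": 0, "rz": 0.14, "jaw": 3},
    {"x": 0, "y": 0, "z": 0, "rx": 0, "ry": 0, "rz": 0.14, "jaw": 3},
  ],
)

```text
clock: 17.85
tool_pos: [0.4777, -0.2156, 0.2487]
eef_rot: [0.662, 0.75, 0.0, -0.0]
contact_force: [-0.2, -0.8, 0.2]
opening: 0.341
finger_force: 0.0
```

send_rows(
  motion=[
    {"x": 0, "y": 0, "z": 0, "rx": 0, "ry": 0, "rz": 0.12, "jaw": 3},
    {"x": 0, "y": 0, "z": 0, "rx": 0, "ry": 0, "rz": 0.06, "jaw": 3},
    {"x": 0, "y": 0, "z": 0, "rx": 0, "ry": 0, "rz": 0, "jaw": 3},
    {"x": 0, "y": 0, "z": 0, "rx": 0, "ry": 0, "rz": 0, "jaw": 3},
    {"x": 0, "y": 0, "z": 0, "rx": 0, "ry": 0, "rz": 0, "jaw": 3},
  ],
)

```text
clock: 18.35
tool_pos: [0.4779, -0.2159, 0.2484]
eef_rot: [0.725, 0.689, 0.0, -0.0]
contact_force: [-0.7, 0.4, 0.5]
opening: 0.337
finger_force: 0.0
```

```bash
python3 -c "
from h import *
to([.6,-.2,.25],-4.8)"
```

```text
t 18.35 pos [ 0.4779 -0.2159  0.2484] yang -2.93 tilt 0.02 F [-0.7  0.4  0.5] ff 0.0 op 0.337 q [ 0.32  0.56  0.03  1.88 -0.02  0.71  0.31]
shift cm [ 2.21 12.12 -0.16]
rz 0.033
```

send_rows(
  motion=[
    {"x": 0.5, "y": 2, "z": 0, "rx": 0, "ry": 0, "rz": 0.033, "jaw": 3},
    {"x": 0, "y": 4, "z": 0, "rx": 0, "ry": 0, "rz": 0, "jaw": 3},
    {"x": 0, "y": 4, "z": 0, "rx": 0, "ry": 0, "rz": 0, "jaw": 3},
    {"x": 0, "y": 2, "z": 0, "rx": 0, "ry": 0, "rz": 0, "jaw": 3},
    {"x": 0, "y": 0, "z": 0, "rx": 0, "ry": 0, "rz": 0, "jaw": 3},
  ],
)

```text
clock: 18.85
tool_pos: [0.6004, -0.2199, 0.2477]
eef_rot: [0.736, 0.677, 0.001, 0.001]
contact_force: [-0.6, 0.9, -0.6]
opening: 0.339
finger_force: 0.0
```

send_rows(
  motion=[
    {"x": 0, "y": 0, "z": 0, "rx": 0, "ry": 0, "rz": 0, "jaw": 3},
    {"x": 0, "y": 0, "z": 0, "rx": 0, "ry": 0, "rz": 0, "jaw": 3},
    {"x": 0, "y": 0, "z": 0, "rx": 0, "ry": 0, "rz": 0, "jaw": 3},
    {"x": 0, "y": 0, "z": 0, "rx": 0, "ry": 0, "rz": 0, "jaw": 3},
    {"x": 0, "y": 0, "z": 0, "rx": 0, "ry": 0, "rz": 0, "jaw": 3},
  ],
)

```text
clock: 19.35
tool_pos: [0.5974, -0.2207, 0.2484]
eef_rot: [0.737, 0.676, 0.0, -0.0]
contact_force: [-0.2, -0.3, -0.2]
opening: 0.342
finger_force: 0.0
```

```bash
python3 -c "
from h import *
to([.664,-.19,.15],-4.8)
s=snap('wrist','w6.png')
cv2.imwrite('pics/w6b.png',cv2.resize(s['img'][:,:,::-1],(800,600),interpolation=cv2.INTER_CUBIC))
c=np.array([.4825,-.1705]);X=np.array([.9965,-.083]);Y=np.array([.083,.9965])
b=c+X*(.064+.122*np.cos(.209)); print('bar pred',b, 'hinge',c+X*.064)
for k in(-.06,0,.06): print(np.array(proj(s,[*(b+Y*k),.076+.122*np.sin(.209)]))/.64)"
```

```text
t 19.35 pos [ 0.5974 -0.2207  0.2484] yang -4.94 tilt 0.0 F [-0.2 -0.3 -0.2] ff 0.0 op 0.342 q [ 0.25  0.7   0.05  1.54 -0.04  0.9   0.23]
shift cm [3.63 6.37 9.84]
rz -0.002
bar pred [ 0.66520344 -0.18571765] hinge [ 0.546276 -0.175812]
[508.81535068 307.97830964]
[515.41016131 211.40512808]
[522.95848829 100.8688301 ]
```

View pics/w6b.png

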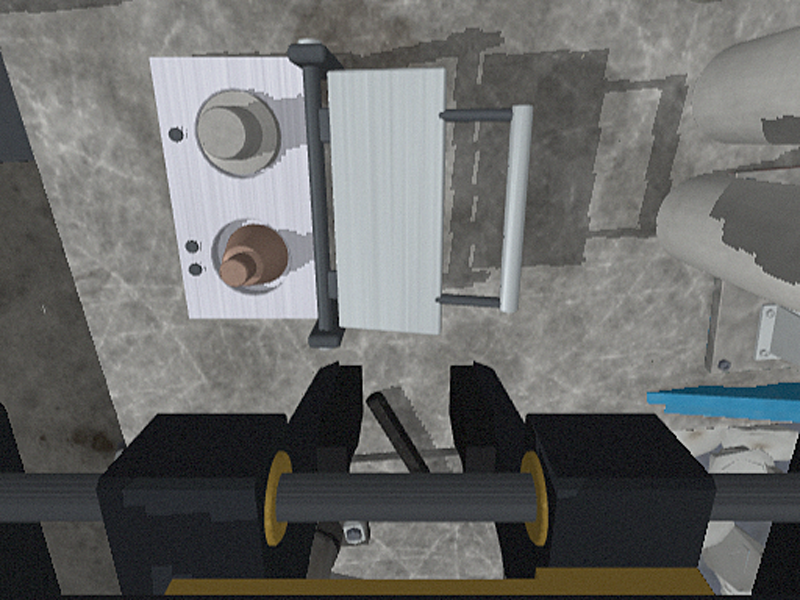

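send_rows(
  motion=[
    {"x": 1, "y": 1.6, "z": 0, "rx": 0, "ry": 0, "rz": 0, "jaw": 2.8},
    {"x": 2, "y": 3, "z": 1, "rx": 0, "ry": 0, "rz": 0, "jaw": 2.8},
    {"x": 1, "y": 1.8, "z": 3, "rx": 0, "ry": 0, "rz": 0, "jaw": 2.8},
    {"x": 0, "y": 0, "z": 3, "rx": 0, "ry": 0, "rz": 0, "jaw": 2.8},
    {"x": 0, "y": 0, "z": 2, "rx": 0, "ry": 0, "rz": 0, "jaw": 2.8},
  ],
)

```text
clock: 19.9
tool_pos: [0.6646, -0.185, 0.1558]
eef_rot: [0.736, 0.677, -0.001, -0.001]
contact_force: [0.2, -0.7, 0.5]
opening: 0.318
finger_force: 0.0
```

send_rows(
  motion=[
    {"x": 0, "y": 0, "z": 1, "rx": 0, "ry": 0, "rz": 0, "jaw": 2.8},
    {"x": 0, "y": 0, "z": 0.5, "rx": 0, "ry": 0, "rz": 0, "jaw": 2.8},
    {"x": 0, "y": 0, "z": 0, "rx": 0, "ry": 0, "rz": 0, "jaw": 2.8},
    {"x": 0, "y": 0, "z": 0, "rx": 0, "ry": 0, "rz": 0, "jaw": 2.8},
    {"x": 0, "y": 0, "z": 0, "rx": 0, "ry": 0, "rz": 0, "jaw": 2.8},
  ],
)

```text
clock: 20.4
tool_pos: [0.6658, -0.1865, 0.1445]
eef_rot: [0.737, 0.676, 0.001, 0.001]
contact_force: [0.1, -0.6, -0.4]
opening: 0.314
finger_force: 0.0
```

```bash
python3 -c "
from h import *
to([.6652,-.1865,.093],-4.8)"
```

```text
t 20.4 pos [ 0.6658 -0.1865  0.1445] yang -4.94 tilt 0.13 F [ 0.1 -0.6 -0.4] ff 0.0 op 0.314 q [ 0.18  0.9   0.05  1.44 -0.05  0.8   0.16]
shift cm [ 0.   -0.07  5.15]
rz -0.002
```

send_rows(
  motion=[
    {"x": 0, "y": -0.07, "z": 1.5, "rx": 0, "ry": 0, "rz": 0, "jaw": 2.8},
    {"x": 0, "y": 0, "z": 1, "rx": 0, "ry": 0, "rz": 0, "jaw": 2.8},
    {"x": 0, "y": 0, "z": 0.6, "rx": 0, "ry": 0, "rz": 0, "jaw": 2.8},
    {"x": 0, "y": 0, "z": 0.4, "rx": 0, "ry": 0, "rz": 0, "jaw": 2.8},
    {"x": 0, "y": 0, "z": 0, "rx": 0, "ry": 0, "rz": 0, "jaw": 2.8},
  ],
)

```text
clock: 20.9
tool_pos: [0.6638, -0.186, 0.1072]
eef_rot: [0.737, 0.676, -0.0, -0.001]
contact_force: [0.5, -0.9, -0.7]
opening: 0.319
finger_force: 0.0
```

send_rows(
  motion=[
    {"x": 0, "y": 0, "z": 0.6, "rx": 0, "ry": 0, "rz": 0, "jaw": 2.8},
    {"x": 0, "y": 0, "z": 0.6, "rx": 0, "ry": 0, "rz": 0, "jaw": 2.8},
    {"x": 0, "y": 0, "z": 0.4, "rx": 0, "ry": 0, "rz": 0, "jaw": 2.8},
    {"x": 0, "y": 0, "z": 0, "rx": 0, "ry": 0, "rz": 0, "jaw": 2.8},
    {"x": 0, "y": 0, "z": 0, "rx": 0, "ry": 0, "rz": 0, "jaw": 2.8},
  ],
)

```text
clock: 21.4
tool_pos: [0.6643, -0.1862, 0.0921]
eef_rot: [0.737, 0.676, 0.0, -0.0]
contact_force: [0.3, 1.1, 0.2]
opening: 0.322
finger_force: 0.0
```

send_rows(
  motion=[
    {"x": 0, "y": 0, "z": 0, "rx": 0, "ry": 0, "rz": 0, "jaw": 1.8},
    {"x": 0, "y": 0, "z": 0, "rx": 0, "ry": 0, "rz": 0, "jaw": 1.2},
    {"x": 0, "y": 0, "z": 0, "rx": 0, "ry": 0, "rz": 0, "jaw": 0.4},
    {"x": 0, "y": 0, "z": 0, "rx": 0, "ry": 0, "rz": 0, "jaw": 0.4},
    {"x": 0, "y": 0, "z": 0, "rx": 0, "ry": 0, "rz": 0, "jaw": 0.4},
  ],
  grip_force=20,
)

```text
clock: 21.9
tool_pos: [0.6646, -0.1862, 0.0924]
eef_rot: [0.737, 0.676, 0.0, 0.0]
contact_force: [-0.2, 0.6, 1.6]
opening: 0.123
finger_force: 19.6
```

```bash
python3 -c "
from h import *
to([.6652,-.1865,.093],-4.8)"
```

```text
t 21.9 pos [ 0.6646 -0.1862  0.0924] yang -4.92 tilt 0.04 F [-0.2  0.6  1.6] ff 19.6 op 0.123 q [ 0.19  0.97  0.04  1.47 -0.05  0.71  0.16]
shift cm [-0.02  0.07 -0.06]
rz -0.002
```

send_rows(
  motion=[
    {"x": 0, "y": -0.2, "z": -0.8, "rx": 0, "ry": 0, "rz": 0, "jaw": 0.4},
    {"x": 0, "y": -0.25, "z": -0.79, "rx": 0, "ry": 0, "rz": 0, "jaw": 0.4},
    {"x": 0, "y": -0.31, "z": -0.77, "rx": 0, "ry": 0, "rz": 0, "jaw": 0.4},
    {"x": 0, "y": -0.36, "z": -0.75, "rx": 0, "ry": 0, "rz": 0, "jaw": 0.4},
    {"x": 0, "y": -0.41, "z": -0.72, "rx": 0, "ry": 0, "rz": 0, "jaw": 0.4},
  ],
)

```text
clock: 22.4
tool_pos: [0.6481, -0.1847, 0.131]
eef_rot: [0.737, 0.676, -0.0, -0.001]
contact_force: [-0.8, -0.2, -2.6]
opening: 0.11
finger_force: 20.0
```

send_rows(
  motion=[
    {"x": 0, "y": 0, "z": 0, "rx": 0, "ry": 0, "rz": 0, "jaw": 0.4},
    {"x": 0, "y": 0, "z": 0, "rx": 0, "ry": 0, "rz": 0, "jaw": 0.4},
    {"x": 0, "y": 0, "z": 0, "rx": 0, "ry": 0, "rz": 0, "jaw": 0.4},
    {"x": 0, "y": 0, "z": 0, "rx": 0, "ry": 0, "rz": 0, "jaw": 0.4},
    {"x": 0, "y": 0, "z": 0, "rx": 0, "ry": 0, "rz": 0, "jaw": 0.4},
  ],
)

```text
clock: 22.9
tool_pos: [0.6487, -0.1848, 0.13]
eef_rot: [0.737, 0.676, -0.0, -0.0]
contact_force: [-1.8, -0.5, -3.2]
opening: 0.11
finger_force: 20.0
```

```bash
cat >> h.py <<'E'
def flap():
    p=get_state()['tool_pos'];d=p[:2]-[.546,-.176];r=d@[.9965,-.083];h=p[2]+.008-.076
    print('r',round(r,4),'h',round(h,4),'R',round(np.hypot(r,h),4),'flap',round(np.arctan2(h,r)-.209,3))
E
python3 -c "
from h import *
to(None,-4.8);flap()"
```

```text
t 22.9 pos [ 0.6487 -0.1848  0.13  ] yang -4.93 tilt 0.07 F [-1.8 -0.5 -3.2] ff 20.0 op 0.11 q [ 0.19  0.9   0.04  1.5  -0.05  0.74  0.17]
rz -0.002
r 0.103 h 0.062 R 0.1203 flap 0.333
```

send_rows(
  motion=[
    {"x": 0, "y": -0.45, "z": -0.7, "rx": 0, "ry": 0, "rz": 0, "jaw": 0.4},
    {"x": 0, "y": -0.5, "z": -0.66, "rx": 0, "ry": 0, "rz": 0, "jaw": 0.4},
    {"x": 0, "y": -0.54, "z": -0.62, "rx": 0, "ry": 0, "rz": 0, "jaw": 0.4},
    {"x": 0, "y": -0.59, "z": -0.59, "rx": 0, "ry": 0, "rz": 0, "jaw": 0.4},
    {"x": 0, "y": -0.62, "z": -0.55, "rx": 0, "ry": 0, "rz": 0, "jaw": 0.4},
  ],
)

```text
clock: 23.4
tool_pos: [0.6188, -0.1823, 0.1608]
eef_rot: [0.737, 0.676, -0.002, -0.003]
contact_force: [-6.8, 0.4, -12.7]
opening: 0.108
finger_force: 20.7
```

send_rows(
  motion=[
    {"x": 0, "y": -0.66, "z": -0.5, "rx": 0, "ry": 0, "rz": 0, "jaw": 0.4},
    {"x": 0, "y": -0.69, "z": -0.46, "rx": 0, "ry": 0, "rz": 0, "jaw": 0.4},
    {"x": 0, "y": -0.72, "z": -0.41, "rx": 0, "ry": 0, "rz": 0, "jaw": 0.4},
    {"x": 0, "y": -0.75, "z": -0.36, "rx": 0, "ry": 0, "rz": 0, "jaw": 0.4},
    {"x": 0, "y": -0.77, "z": -0.3, "rx": 0, "ry": 0, "rz": 0, "jaw": 0.4},
  ],
)

```text
clock: 23.9
tool_pos: [0.5824, -0.179, 0.1799]
eef_rot: [0.737, 0.676, -0.002, -0.003]
contact_force: [-5.1, -1.3, -21.8]
opening: 0.105
finger_force: 21.6
```

```bash
python3 -c "
from h import *
to(None,-4.8);flap()"
```

```text
t 23.9 pos [ 0.5824 -0.179   0.1799] yang -4.95 tilt 0.45 F [ -5.1  -1.3 -21.8] ff 21.6 op 0.105 q [ 0.2   0.76  0.04  1.68 -0.05  0.71  0.18]
rz -0.003
r 0.0365 h 0.1119 R 0.1177 flap 1.047
```

send_rows(
  motion=[
    {"x": 0, "y": -0.3, "z": 0.15, "rx": 0, "ry": 0, "rz": 0, "jaw": 0.4},
    {"x": 0, "y": -0.3, "z": 0.1, "rx": 0, "ry": 0, "rz": 0, "jaw": 0.4},
    {"x": 0, "y": 0, "z": 0, "rx": 0, "ry": 0, "rz": 0, "jaw": 0.4},
    {"x": 0, "y": 0, "z": 0, "rx": 0, "ry": 0, "rz": 0, "jaw": 0.4},
    {"x": 0, "y": 0, "z": 0, "rx": 0, "ry": 0, "rz": 0, "jaw": 0.4},
  ],
)

```text
clock: 24.4
tool_pos: [0.5816, -0.179, 0.1801]
eef_rot: [0.737, 0.676, 0.001, 0.001]
contact_force: [-1.1, -0.2, -7.2]
opening: 0.108
finger_force: 20.3
```

```bash
python3 -c "
from h import *
to(None,-4.8);flap()"
```

```text
t 24.4 pos [ 0.5816 -0.179   0.1801] yang -4.91 tilt 0.14 F [-1.1 -0.2 -7.2] ff 20.3 op 0.108 q [ 0.2   0.75  0.04  1.69 -0.05  0.7   0.18]
rz -0.002
r 0.0357 h 0.1121 R 0.1177 flap 1.054
```

send_rows(
  motion=[
    {"x": 0, "y": -0.6, "z": -0.14, "rx": 0, "ry": 0, "rz": 0, "jaw": 0.4},
    {"x": 0, "y": -0.6, "z": -0.12, "rx": 0, "ry": 0, "rz": 0, "jaw": 0.4},
    {"x": 0, "y": -0.6, "z": -0.1, "rx": 0, "ry": 0, "rz": 0, "jaw": 0.4},
    {"x": 0, "y": -0.5, "z": -0.06, "rx": 0, "ry": 0, "rz": 0, "jaw": 0.4},
    {"x": 0, "y": -0.4, "z": -0.03, "rx": 0, "ry": 0, "rz": 0, "jaw": 0.4},
  ],
)

```text
clock: 24.9
tool_pos: [0.5533, -0.1765, 0.1841]
eef_rot: [0.737, 0.676, 0.0, 0.0]
contact_force: [1.8, -0.0, -9.1]
opening: 0.099
finger_force: 20.4
```

send_rows(
  motion=[
    {"x": 0, "y": -0.2, "z": 0, "rx": 0, "ry": 0, "rz": 0, "jaw": 0.4},
    {"x": 0, "y": 0, "z": 0, "rx": 0, "ry": 0, "rz": 0, "jaw": 0.4},
    {"x": 0, "y": 0, "z": 0, "rx": 0, "ry": 0, "rz": 0, "jaw": 0.4},
    {"x": 0, "y": 0, "z": 0, "rx": 0, "ry": 0, "rz": 0, "jaw": 0.4},
    {"x": 0, "y": 0, "z": 0, "rx": 0, "ry": 0, "rz": 0, "jaw": 0.4},
  ],
)

```text
clock: 25.4
tool_pos: [0.5518, -0.1764, 0.1841]
eef_rot: [0.737, 0.676, 0.0, 0.0]
contact_force: [1.4, 0.0, -5.8]
opening: 0.102
finger_force: 20.3
```

```bash
python3 -c "
from h import *
to(None,-4.8);flap()
s=snap('scene','s2.png')
cv2.imwrite('pics/s2b.png',cv2.resize(s['img'][150:310,260:440,::-1],None,fx=3.7,fy=3.7,interpolation=cv2.INTER_CUBIC))
for k in(-.06,.06):
  for rr in (0,.01): print(3.7*(np.array(proj(s,[.546+.083*k+rr,-.176+.9965*k,.198]))-[260,150]))"
```

```text
t 25.4 pos [ 0.5518 -0.1764  0.1841] yang -4.92 tilt 0.03 F [ 1.4  0.  -5.8] ff 20.3 op 0.102 q [ 0.21  0.71  0.04  1.78 -0.04  0.65  0.19]
rz -0.002
r 0.0059 h 0.1161 R 0.1162 flap 1.311
[478.31171832 146.37500009]
[484.67474935 140.23936659]
[293.85113956  98.32912917]
[301.02598259  92.88569273]
```

View pics/s2b.png

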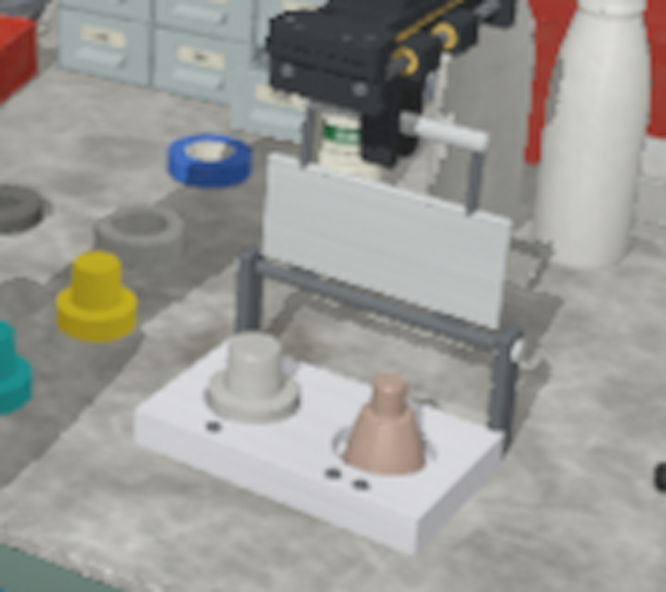

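send_rows(
  motion=[
    {"x": 0, "y": -0.2, "z": 0, "rx": 0, "ry": 0, "rz": 0, "jaw": 0.4},
    {"x": 0, "y": -0.3, "z": 0.05, "rx": 0, "ry": 0, "rz": 0, "jaw": 0.4},
    {"x": 0, "y": -0.2, "z": 0.05, "rx": 0, "ry": 0, "rz": 0, "jaw": 0.4},
    {"x": 0, "y": 0, "z": 0, "rx": 0, "ry": 0, "rz": 0, "jaw": 0.4},
    {"x": 0, "y": 0, "z": 0, "rx": 0, "ry": 0, "rz": 0, "jaw": 0.4},
  ],
)

```text
clock: 25.95
tool_pos: [0.5451, -0.1759, 0.1838]
eef_rot: [0.737, 0.676, 0.001, 0.001]
contact_force: [1.6, 0.4, 3.2]
opening: 0.098
finger_force: 19.6
```

send_rows(
  motion=[
    {"x": 0, "y": 0, "z": 0, "rx": 0, "ry": 0, "rz": 0, "jaw": 0.4},
    {"x": 0, "y": 0, "z": 0, "rx": 0, "ry": 0, "rz": 0, "jaw": 0.4},
    {"x": 0, "y": 0, "z": 0, "rx": 0, "ry": 0, "rz": 0, "jaw": 0.4},
    {"x": 0, "y": 0, "z": 0, "rx": 0, "ry": 0, "rz": 0, "jaw": 0.4},
    {"x": 0, "y": 0, "z": 0, "rx": 0, "ry": 0, "rz": 0, "jaw": 0.4},
  ],
)

```text
clock: 26.45
tool_pos: [0.5453, -0.1759, 0.1837]
eef_rot: [0.737, 0.676, 0.001, 0.001]
contact_force: [1.6, 1.8, 6.1]
opening: 0.103
finger_force: 19.3
```

```bash
python3 -c "
from h import *
to(None,-4.8);flap()
s=snap('scene','s3.png')
cv2.imwrite('pics/s3b.png',cv2.resize(s['img'][170:250,320:420,::-1],None,fx=7,fy=7,interpolation=cv2.INTER_CUBIC))
Y=np.array([.083,.9965]);X=np.array([.9965,-.083])
P=lambda r,k,z: 7*(np.array(proj(s,[*(np.array([.546,-.176])+r*X+k*Y),z]))-[320,170])
for r in(0,.01): print('bar R end',P(r,-.06,.198))
print('hinge at upright outer', P(0,-.093,.076),'panel low/top corner r=0',P(0,-.08,.086),P(0,-.08,.156),'panel top corner r=.01',P(.0066,-.08,.156))"
```

```text
t 26.45 pos [ 0.5453 -0.1759  0.1837] yang -4.92 tilt 0.11 F [1.6 1.8 6.1] ff 19.3 op 0.103 q [ 0.21  0.71  0.04  1.8  -0.04  0.63  0.19]
rz -0.002
r -0.0007 h 0.1157 R 0.1157 flap 1.368
bar R end [484.91406168 136.92567584]
bar R end [499.56430463 125.94135506]
hinge at upright outer [547.4786601  521.07595464] panel low/top corner r=0 [511.33003051 480.50245367] [533.62403311 279.46674848] panel top corner r=.01 [543.04672217 271.6333322 ]
```

View pics/s3b.png

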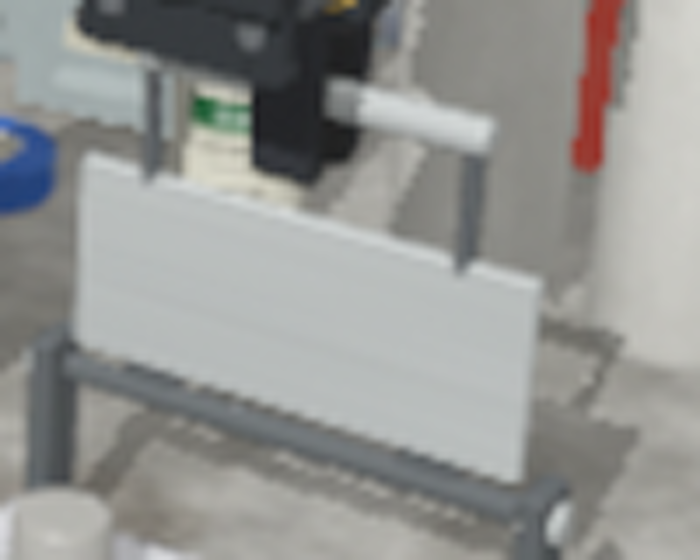

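```bash
python3 -c "
from h import *
to(None,-4.8);flap()
print(finish_job())"
```

```text
t 26.5 pos [ 0.5453 -0.1759  0.1837] yang -4.92 tilt 0.11 F [1.7 1.1 6. ] ff 19.3 op 0.095 q [ 0.21  0.71  0.04  1.8  -0.04  0.63  0.19]
rz -0.002
r -0.0007 h 0.1157 R 0.1157 flap 1.368
the job is handed in; nothing more can be done
None
```

The plug is in the one-dot pocket and the cone in the two-dot pocket, both upright and released. The flap is gripped still at about 1.37 rad (upright is 1.361). I handed the job in at 26.5 s, and no verdict came back.

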